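# Work the transit wedge out of the spring clamp

## Robot

A 7-joint arm with a two-finger parallel gripper is mounted at the origin on a cart in front of the work surface, level with it; the furniture and walls round the work are solid. World frame = base frame: x ahead of the robot, y to its left, z up, the work surface at z = 0. Lengths are in m, angles in rad, forces in N, time in s.
With the tool pointing down it reaches from about 0.4 to 0.925 m from the base axis. Payload 5.6 kg.
Tool frame: the origin (TCP) lies between the finger pads; the fingertips stand 17 mm ahead of it and the grasp point (between the pads) lies 2 mm behind it (ctrl.nose_length is the z of the fingertips in the tool frame, in m); z points along the fingers, y is the direction in which the jaws open and shut (so a half turn about z gives the same grasp; the last joint's range is limited). The gripper opens to 85 mm and grips with 20 to 120 N. Pads are 22 mm wide; open, the fingers measure 114 mm over their backs; the gripper's body (76 mm by 85 mm) begins 54 mm behind the grasp point. The pads swing forward as they close: fully open they stand 13 mm farther back than shut.
Start: joints at [-1.328, 0.468, -0.012, 1.603, 0.006, 1.071, -0.056], TCP at [0.183, 0.624, 0.248] pointing down, gripper open.
Joint ranges: [-2.53, 2.53], [-0.31, 2.02], [-1.57, 1.55], [0.28, 2.44], [-1.29, 4.43], [0.15, 1.84], [-2.92, 2.92]. Speed limits (rad/s): [2.57, 2.57, 3.14, 3.14, 3.14, 3.14, 3.14].

## Interface

Orientations are given as a unit quaternion [x, y, z, w].
In Python, from cell import ctrl gives the robot as it stands.
- The arm moves only by the tool move_arm, never from a script. Its argument "plan" is a list of rows, each an object of numbers: "fingers": the opening, from 0 (shut) to 1 (fully open); "x", "y", "z": the shift along the tool's x, y, z each as a share of 20 cm, from -1 to 1; "twist": the turn about the tool's z as a share of 2 pi rad, from -1 to 1. A call has 1 to 12 rows; each row is the pose to reach, as a shift and turn from the pose measured when the call began, along the tool's axes at that moment, turning the shorter way round; what a row does not reach only later rows make up. A row lasts 1/10 s, in which the tool goes at most 50 mm and 8.59 degrees, less where a joint would pass 70% of its speed; a pose out of reach is approached as far as the arm can. A call with a number of a shift or a turn outside -1 to 1 is refused whole. A call with a gripper value outside its range is refused whole. The fingers move at their own pace and stop on an object; "newtons" is the grip in N (left out, the last holds). Time passes only in rows, so rows that repeat a pose let the fingers close. It gives the time, the measured TCP pose, the force and the opening at its end, in the units of the state.
- ctrl.observe(): the state, without advancing time (a new reading comes with each control period).
- ctrl.grab_frame(name): name is "side" or "top"; returns (picture, depth): 480x640x3 uint8, blue, green, red; 480x640 float32, m along the optical axis (not along the pixel's ray), 0 where there is no reading.
- ctrl.camera_params(name): a dict with "camera_matrix" (3x3 intrinsics, pixels), "k1" (the pictures are not rectified: a ray, as slopes to the right and down, at radius r is drawn at 1 + k1 r^2 times it, then the intrinsics apply), "rvec" (rotation vector, rad) and "tvec" (3), from world to camera coordinates, as OpenCV has them. Camera axes: x right, y down, z forward; pixel columns grow to the right and rows downward; lengths in m; the calibration is good to about 2 mm. A picture is of the moment at which its call begins. camera_params takes no time and is no camera call.
- ctrl.finish_job(): hands the job in, once; it reports no verdict.
The state is a dict: "time_s": time; "qpos": joint angles; "joint_vel": joint speeds; "effort": joint torques, N m; "eef_pos": TCP position; "eef_rot": TCP orientation; "ft_force": force on the tool from outside, world axes, zero at the start; "moment": the same for the moment, N m; "opening": finger opening in m.
Only numpy, scipy, OpenCV 4.12 (cv2) and the standard library are available. Lean on these libraries where they do the work, as an engineer would, in place of code of your own. Each camera call takes 0.05 s, during which the arm holds its last target. There are 200 camera calls.

## Task

One of the two clamp blocks on the bench still has its transit wedge, the one with the black ball knob, jammed between its sprung jaws. Work it loose: rock the knob to and fro along the slot with small side pulls, drawing it up a little with each swing until it slides free, then put it tip down into the steel cup and let go. The clamp block only stands on the bench, and a straight tug would carry it along: leave it standing where it is.

Things in the scene. Friction and masses are not known exactly. Their poses are not given: they have to be found in the camera images.
- wedge_ball (a point): centre of the wedge's black ball knob (26 mm across), 116 mm above the bench at the start. Below it an 11 mm stem, then a flat tongue in the jaws: 30 mm wide along x, 36 mm high, 15 mm thick at its top, 10 mm at its lower end. z up the stem, x along the slot, y across the jaws. Pinched along y (fingers closing across the jaws) the ball pivots between the fingers. 60 g.
- wedge_tip (a point): middle of the wedge's lower end, on its axis 86 mm below the ball's centre, 30 mm above the bench at the start; same axes. It is clear of the jaw pads after 20 mm of rise, above the whole block (58 mm high) after 30 mm.
- clamp: block holding the wedge, loose, 2.6 kg, base 100x100x22 mm. Origin: centre of underside; z up, x along the slot, y across the jaws. Its sprung pads grip the tongue 73 mm below the ball; rocked along x (6 to 10 N at the ball, 0.3 rad each way) it turns about there and creeps up 2 mm a swing; loose after 14 mm. Never rock along y. The similar block holds a plain plate: ignore it.
- cup: open round steel cup, standing loose, 400 g: 84 mm across the rim, narrowing to about 62 mm inside at the floor, 55 mm high. Origin: centre of its underside, z up; inner floor 4 mm above it. The wedge will lean in it with its ball above the rim.
Mind the look-alikes: they are no part of the job. There is more than one size of the part that bears wedge_ball; the job needs the larger.

How it is judged:
At the end, for the whole second after the job is handed in: The wedge stands or leans in the cup: middle of its lower end within 34 mm of the cup's axis and below 30 mm above its foot, ball over 40 mm above the bench. The cup is upright within 10 degrees. The clamp block stands flat (6 degrees), at rest, within 30 mm of its place (horizontal distance between wedge_tip and cup below 0.034 m and z of wedge_tip in the frame of cup below 0.03 m and height (world z) of wedge_ball above 0.04 m and angle between cup's own z axis and vertical below 0.17 rad and distance of clamp from where it was at the start of the episode below 0.03 m and angle between clamp's own z axis and vertical below 0.1 rad and linear speed of clamp below 0.02 m/s); the robot touches nothing.
It fails at once if the clamp block is lifted or dragged more than 30 mm from its place (distance of clamp from where it was at the start of the episode above 0.03 m).
It fails at once if the clamp block is tipped by more than 15 degrees (angle between clamp's own z axis and vertical above 0.26 rad).
It also fails if it takes over 61 s, if anything falls off the work surface, if the arm or the gripper's body presses on something with over 40 N, if the wrist force passes 120 N, or if a joint passes its speed limit or range.

## Working session

There is one attempt and no reset: what is moved stays moved. The work goes in short steps, Python scripts to look and compute and a tool call to move; the robot and the scene stay as the last step left them, time stands still between calls to the robot, and variables do not carry over. Pictures are saved under pics/ and viewed, about 8 in all and at most 12, crops included, and the job is handed in when it is done.

Besides the shell and the picture viewer there is one more tool, called after "Request:" as name(argument=value, ...) on one line, values as JSON. move_arm: Moves the arm, as the interface text tells. Shift numbers are shares of 20 cm and turn numbers shares of 2 pi rad, none past 1 either way. Its arguments: {"type":"object","properties":{"plan":{"type":"array","items":{"type":"object","properties":{"fingers":{"type":"number"},"x":{"type":"number"},"y":{"type":"number"},"z":{"type":"number"},"twist":{"type":"number"}}}},"newtons":{"type":"number"}},"required":["plan"]}

```bash
ls; mkdir -p pics; cat > h.py <<'E'
import numpy as np, cv2
from cell import ctrl
def par(n):
    p=ctrl.camera_params(n); K=np.array(p["camera_matrix"],float); R=cv2.Rodrigues(np.array(p["rvec"],float))[0]; t=np.array(p["tvec"],float).ravel()
    return K,float(p["k1"]),R,t
def ray(n,u,v):
    K,k1,R,t=par(n); d=np.array([(u-K[0,2])/K[0,0],(v-K[1,2])/K[1,1]]); s=d.copy()
    for _ in range(20): s=d/(1+k1*(s@s))
    return -R.T@t, R.T@np.array([s[0],s[1],1.]), s
def plane(n,u,v,z):
    o,d,_=ray(n,u,v); return o+d*(z-o[2])/d[2]
def dep(n,u,v,D):
    o,d,_=ray(n,u,v); return o+d*D
def proj(n,P):
    K,k1,R,t=par(n); c=R@np.array(P)+t; s=c[:2]/c[2]; s=s*(1+k1*(s@s)); return K[0,0]*s[0]+K[0,2],K[1,1]*s[1]+K[1,2]
E
python3 - <<'E'
from h import *
for n in("side","top"):
    im,d=ctrl.grab_frame(n); cv2.imwrite(f"pics/{n}0.png",im); np.save(f"{n}0.npy",d)
    K,k,R,t=par(n); print(n,K[0],k,-R.T@t,R[2])
s=ctrl.observe(); print(s)
E
```

```text
pics
side [520.49267801   0.         319.27525248] 0.0009152300339628399 [0.27040887 0.53200785 0.46519079] [ 0.31392873 -0.84851347 -0.42599722]
top [585.25054208   0.         323.80321743] -0.05764576878423551 [ 0.45264838 -0.20677198  0.95178224] [ 0.11215496  0.03160096 -0.99318812]
{'time_s': 0.1, 'qpos': array([-1.32801018,  0.46830905, -0.01157792,  1.60352252,  0.00598726,
        1.07138393, -0.05631429]), 'joint_vel': array([-8.84965372e-05, -4.45065639e-03, -1.03721287e-03, -1.66489322e-03,
        6.22145139e-04,  2.31279949e-03,  3.86150038e-04]), 'effort': array([ 1.03717408e-03, -5.33525276e+01,  2.15251953e-02, -2.51968056e+01,
        1.15253945e-02,  4.24582598e-03,  2.52970295e-06]), 'eef_pos': array([0.18318361, 0.62316851, 0.24742433]), 'eef_rot': array([ 1.42460272e-01,  9.89800202e-01, -7.92306204e-04, -5.60101126e-05]), 'ft_force': array([-1.26487014, -0.08150889, -0.23920787]), 'moment': array([ 0.02075393,  0.0292543 , -0.06040112]), 'opening': 0.08543255101871994}
```

View pics/top0.png

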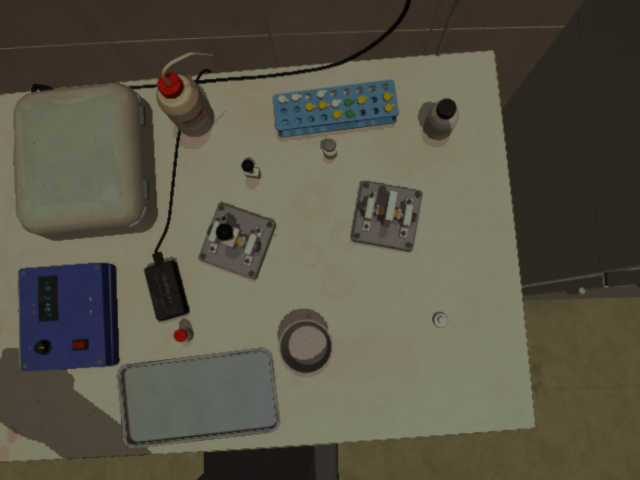

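View pics/side0.png

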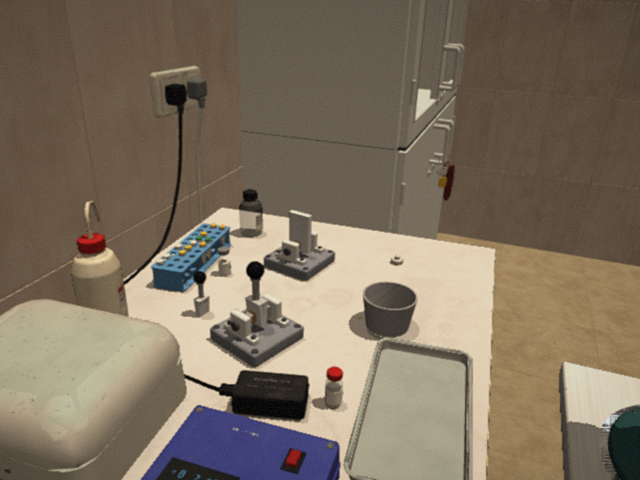

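The top view shows the clamp with the wedge at about (237,240), its black ball at (225,231), the cup at (305,346), the small look-alike at (248,166) and the plate block at (387,215). In the side view the ball is at (255,270) and the cup at (389,308).

```bash
python3 - <<'E'
from h import *
im=cv2.imread("pics/top0.png"); si=cv2.imread("pics/side0.png"); d=np.load("top0.npy"); ds=np.load("side0.npy")
def blob(im,x0,y0,x1,y1,lo,hi):
    g=im[y0:y1,x0:x1]; m=((g.max(2)>=lo)&(g.max(2)<=hi)).astype(np.uint8)
    n,l,s,c=cv2.connectedComponentsWithStats(m); i=1+np.argmax(s[1:,4]); 
    return c[i]+[x0,y0],s[i],(l==i)
ct,s,_=blob(im,212,218,240,245,0,45); print("ball top",ct,s,plane("top",*ct,.116))
cs,s,_=blob(si,242,258,268,282,0,45); print("ball side",cs,s,plane("side",*cs,.116))
o,a,_=ray("top",*ct); p,b,_=ray("side",*cs)
k=np.linalg.lstsq(np.c_[a,-b],p-o,rcond=None)[0]; print("tri",o+a*k[0],p+b*k[1])
# base block: points by depth at heights 15..26mm
def cloud(n,D,x0,y0,x1,y1):
    return np.array([[*dep(n,u,v,D[v,u]),u,v] for v in range(y0,y1) for u in range(x0,x1) if D[v,u]>0])
c=cloud("top",d,190,195,285,285)
b=c[(c[:,2]>.014)&(c[:,2]<.03)]; r=cv2.minAreaRect(b[:,:2].astype(np.float32)*1000); print("base",r, cv2.boxPoints(r).round(0).tolist())
q=c[(c[:,2]>.04)&(c[:,2]<.064)]; 
r=cv2.minAreaRect(q[:,:2].astype(np.float32)*1000); print("jaws",r, cv2.boxPoints(r).round(0).tolist())
c=cloud("top",d,270,310,345,380); q=c[(c[:,2]>.049)&(c[:,2]<.062)]
print("cup rim",cv2.minEnclosingCircle(q[:,:2].astype(np.float32)*1000), len(q),np.median(q[:,2]))
cv2.imwrite("pics/c1.png",np.hstack([cv2.resize(im[190:290,190:290],(400,400),interpolation=2),cv2.resize(si[250:370,200:320],(400,400),interpolation=2)]))
E
```

```text
ball top [224.49193548 231.19758065] [  4   0  17  22 248] [ 0.5768543  -0.03628399  0.116     ]
ball side [254.89956332 270.3580786 ] [  5   4  17  18 229] [ 0.57470874 -0.0352928   0.116     ]
tri [ 0.57693755 -0.03616972  0.11543982] [ 0.57548674 -0.03674322  0.11510723]Traceback (most recent call last):
  File "<stdin>", line 14, in <module>
  File "<stdin>", line 13, in cloud
  File "h.py", line 13, in dep
    o,d,_=ray(n,u,v); return o+d*D
          ~~~^^^^^^^
  File "h.py", line 7, in ray
    K,k1,R,t=par(n); d=np.array([(u-K[0,2])/K[0,0],(v-K[1,2])/K[1,1]]); s=d.copy()
             ~~~^^^
  File "h.py", line 4, in par
    p=ctrl.camera_params(n); K=np.array(p["camera_matrix"],float); R=cv2.Rodrigues(np.array(p["rvec"],float))[0]; t=np.array(p["tvec"],float).ravel()
ValueError: time passes only in moves, steps and waits
```

Ball found: (0.576, -0.0365, 0.115), which agrees with the stated 116 mm. I'll cache the camera parameters, since too many calls were refused.

```bash
sed -i 's/^def par/import functools\n@functools.cache\ndef par/' h.py; python3 - <<'E'
from h import *
im=cv2.imread("pics/top0.png"); si=cv2.imread("pics/side0.png"); d=np.load("top0.npy")
def cloud(n,D,x0,y0,x1,y1):
    return np.array([[*dep(n,u,v,D[v,u]),u,v] for v in range(y0,y1) for u in range(x0,x1) if D[v,u]>0])
c=cloud("top",d,190,195,285,285)
b=c[(c[:,2]>.014)&(c[:,2]<.03)]; r=cv2.minAreaRect(b[:,:2].astype(np.float32)*1000); print("base",r, cv2.boxPoints(r).round(0).tolist())
q=c[(c[:,2]>.045)&(c[:,2]<.064)]
r=cv2.minAreaRect(q[:,:2].astype(np.float32)*1000); print("jaws",r, cv2.boxPoints(r).round(0).tolist())
c=cloud("top",d,270,310,345,380); q=c[(c[:,2]>.049)&(c[:,2]<.062)]
print("cup rim",cv2.minEnclosingCircle(q[:,:2].astype(np.float32)*1000), len(q),np.median(q[:,2]))
cv2.imwrite("pics/c1.png",np.hstack([cv2.resize(im[190:290,190:290],(400,400),interpolation=2),cv2.resize(si[250:370,200:320],(400,400),interpolation=2)]))
E
```

```text
base ((575.4913940429688, -35.80589294433594), (99.65296936035156, 100.13282775878906), 69.14263916015625) [[511.0, -65.0], [605.0, -100.0], [640.0, -7.0], [546.0, 29.0]]
jaws ((575.3475952148438, -35.991573333740234), (86.58780670166016, 33.91145706176758), 68.59080505371094) [[544.0, -70.0], [575.0, -82.0], [607.0, -2.0], [575.0, 11.0]]
cup rim ((405.81304931640625, -146.55763244628906), 41.628997802734375) 415 0.0542003357301295
```

View pics/c1.png

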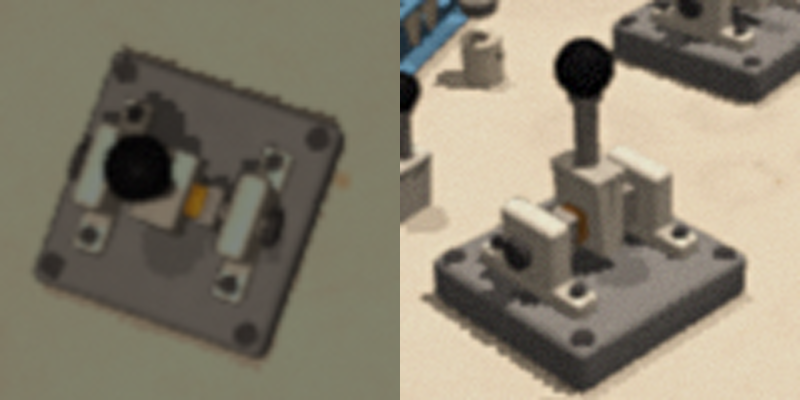

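The slot runs at about -21° in world, the jaws at 69°. The block centre (0.5755,-0.036) matches the ball, and the cup is at (0.406,-0.147). Now a helper for the shifts.

```bash
cat >> h.py <<'E'
from scipy.spatial.transform import Rotation as Ro
def to(P,yawy=None):
    s=ctrl.observe(); R=Ro.from_quat(s["eef_rot"]).as_matrix(); p=s["eef_pos"]
    print("t",round(s["time_s"],2),"p",p.round(4),"shift/0.2",(R.T@(np.array(P)-p)/.2).round(3),"yangle",round(np.degrees(np.arctan2(R[1,1],R[0,1])),2),"f",s["ft_force"].round(1))
E
python3 -c "
from h import *
to([.576,-.0365,.30])"
```

```text
t 0.1 p [0.1832 0.6232 0.2474] shift/0.2 [-2.815 -2.611 -0.258] yangle 73.62 f [-1.3 -0.1 -0.2]
```

Request:
move_arm(plan=[{"x":-0.1,"y":-0.1,"z":-0.26,"fingers":1},{"x":-0.27,"y":-0.25,"z":-0.26,"fingers":1},{"x":-0.45,"y":-0.42,"z":-0.26,"fingers":1},{"x":-0.62,"y":-0.58,"z":-0.26,"fingers":1},{"x":-0.8,"y":-0.74,"z":-0.26,"fingers":1},{"x":-0.97,"y":-0.9,"z":-0.26,"fingers":1}])

```text
$.plan[0]: bad value
```

Request:
move_arm(plan=[{"x":-0.17,"y":-0.16,"z":0,"fingers":1},{"x":-0.34,"y":-0.32,"z":0,"fingers":1},{"x":-0.51,"y":-0.48,"z":0,"fingers":1},{"x":-0.68,"y":-0.64,"z":0,"fingers":1},{"x":-0.85,"y":-0.8,"z":0,"fingers":1},{"x":-0.97,"y":-0.9,"z":0,"fingers":1}])

```text
$.plan[0]: bad value
```

```bash
python3 -c "
from h import *
to([.576,-.0365,.20])"
```

```text
t 0.1 p [0.1832 0.6232 0.2474] shift/0.2 [-2.815 -2.61   0.242] yangle 73.62 f [-1.3 -0.1 -0.2]
```

Request:
move_arm(plan=[{"x":-0.1,"y":-0.1,"z":-0.26,"twist":0.0,"fingers":1.0},{"x":-0.27,"y":-0.25,"z":-0.26,"twist":0.0,"fingers":1.0},{"x":-0.45,"y":-0.42,"z":-0.26,"twist":0.0,"fingers":1.0},{"x":-0.62,"y":-0.58,"z":-0.26,"twist":0.0,"fingers":1.0},{"x":-0.8,"y":-0.74,"z":-0.26,"twist":0.0,"fingers":1.0},{"x":-0.97,"y":-0.9,"z":-0.26,"twist":0.0,"fingers":1.0}])

```text
time_s: 0.7
eef_pos: [0.3194, 0.3937, 0.2995]
eef_rot: [0.143, 0.99, -0.001, -0.0]
ft_force: [1.1, 0.4, 0.3]
opening: 0.0855
```

Request:
move_arm(plan=[{"x":-0.17,"y":-0.16,"z":0.0,"twist":0.0,"fingers":1.0},{"x":-0.34,"y":-0.32,"z":0.0,"twist":0.0,"fingers":1.0},{"x":-0.51,"y":-0.48,"z":0.0,"twist":0.0,"fingers":1.0},{"x":-0.68,"y":-0.64,"z":0.0,"twist":0.0,"fingers":1.0},{"x":-0.85,"y":-0.8,"z":0.0,"twist":0.0,"fingers":1.0},{"x":-0.97,"y":-0.9,"z":0.0,"twist":0.0,"fingers":1.0}])

```text
time_s: 1.3
eef_pos: [0.4557, 0.1628, 0.2999]
eef_rot: [0.144, 0.99, -0.001, 0.0]
ft_force: [-1.1, 0.5, -1.0]
opening: 0.0852
```

```bash
python3 -c "
from h import *
to([.576,-.0365,.20])"
```

```text
t 1.3 p [0.4557 0.1628 0.2999] shift/0.2 [-0.861 -0.782  0.502] yangle 73.41 f [-1.1  0.5 -1. ]
```

Request:
move_arm(plan=[{"x":-0.17,"y":-0.16,"z":0.0,"twist":0.0125,"fingers":1.0},{"x":-0.34,"y":-0.32,"z":0.0,"twist":0.0125,"fingers":1.0},{"x":-0.51,"y":-0.47,"z":0.0,"twist":0.0125,"fingers":1.0},{"x":-0.7,"y":-0.64,"z":0.1,"twist":0.0125,"fingers":1.0},{"x":-0.8,"y":-0.73,"z":0.25,"twist":0.0125,"fingers":1.0},{"x":-0.861,"y":-0.782,"z":0.4,"twist":0.0125,"fingers":1.0},{"x":-0.861,"y":-0.782,"z":0.5,"twist":0.0125,"fingers":1.0},{"x":-0.861,"y":-0.782,"z":0.5,"twist":0.0125,"fingers":1.0},{"x":-0.861,"y":-0.782,"z":0.5,"twist":0.0125,"fingers":1.0}])

```text
time_s: 2.2
eef_pos: [0.5759, -0.0362, 0.2004]
eef_rot: [0.183, 0.983, -0.001, -0.0]
ft_force: [0.7, -0.1, 1.5]
opening: 0.0854
```

```bash
python3 -c "
from h import *
to([.576,-.0365,.112])"
```

```text
t 2.2 p [ 0.5759 -0.0362  0.2004] shift/0.2 [-0.001  0.     0.442] yangle 68.93 f [ 0.7 -0.1  1.5]
```

Request:
move_arm(plan=[{"x":0.0,"y":0.0,"z":0.15,"twist":0.0,"fingers":1.0},{"x":0.0,"y":0.0,"z":0.3,"twist":0.0,"fingers":1.0},{"x":0.0,"y":0.0,"z":0.4,"twist":0.0,"fingers":1.0},{"x":0.0,"y":0.0,"z":0.442,"twist":0.0,"fingers":0.7},{"x":0.0,"y":0.0,"z":0.442,"twist":0.0,"fingers":0.5},{"x":0.0,"y":0.0,"z":0.442,"twist":0.0,"fingers":0.4},{"x":0.0,"y":0.0,"z":0.442,"twist":0.0,"fingers":0.36},{"x":0.0,"y":0.0,"z":0.442,"twist":0.0,"fingers":0.36}], newtons=35)

```text
time_s: 3.0
eef_pos: [0.5766, -0.0364, 0.1132]
eef_rot: [0.183, 0.983, -0.001, 0.001]
ft_force: [-1.0, 0.3, 0.5]
opening: 0.0307
```

Request:
move_arm(plan=[{"x":0.0,"y":0.0,"z":0.0,"twist":0.0,"fingers":0.3},{"x":0.0,"y":0.0,"z":0.0,"twist":0.0,"fingers":0.2},{"x":0.0,"y":0.0,"z":0.0,"twist":0.0,"fingers":0.1},{"x":0.0,"y":0.0,"z":0.0,"twist":0.0,"fingers":0.0},{"x":0.0,"y":0.0,"z":0.0,"twist":0.0,"fingers":0.0}])

```text
time_s: 3.5
eef_pos: [0.5771, -0.0361, 0.1138]
eef_rot: [0.183, 0.983, -0.001, 0.001]
ft_force: [0.1, 1.2, 5.4]
opening: 0.0239
```

```bash
python3 - <<'E'
from h import *
to([.576,-.0365,.112])
im,d=ctrl.grab_frame("side"); cv2.imwrite("pics/g.png",cv2.resize(im[200:380,180:340],(640,720)[:2] and (533,600),interpolation=2))
E
```

```text
t 3.5 p [ 0.5771 -0.0361  0.1138] shift/0.2 [ 0.005 -0.004  0.009] yangle 68.95 f [0.1 1.2 5.4]
```

View pics/g.png

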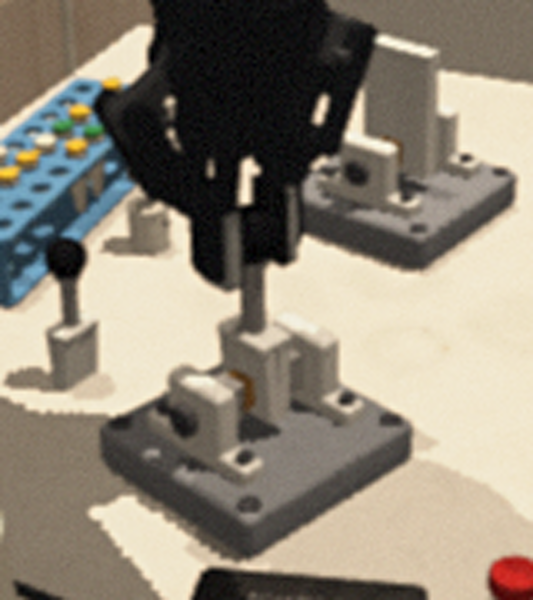

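Ball is pinched (24 mm opening), fingers along the jaws. First small swing, to see the force.

Request:
move_arm(plan=[{"x":0.03,"y":0.0,"z":0.0,"twist":0.0,"fingers":0.0},{"x":0.06,"y":0.0,"z":0.003,"twist":0.0,"fingers":0.0},{"x":0.09,"y":0.0,"z":0.007,"twist":0.0,"fingers":0.0},{"x":0.11,"y":0.0,"z":0.01,"twist":0.0,"fingers":0.0},{"x":0.11,"y":0.0,"z":0.01,"twist":0.0,"fingers":0.0}], newtons=40)

```text
time_s: 4.05
eef_pos: [0.556, -0.0281, 0.1118]
eef_rot: [0.183, 0.983, -0.001, 0.001]
ft_force: [3.4, -0.3, 1.8]
opening: 0.0238
```

```bash
cat >> h.py <<'E'
C0=np.array([.5765,-.0363,.1138])
def rel():
    s=ctrl.observe(); d=s["eef_pos"]-C0; a=np.radians(158.9); ux=np.array([np.cos(a),np.sin(a),0]); uy=np.array([np.cos(a-np.pi/2),np.sin(a-np.pi/2),0]); f=s["ft_force"]
    print("t %.2f  mm toolx %.1f tooly %.1f up %.1f  F toolx %.1f tooly %.1f up %.1f open %.4f"%(s["time_s"],d@ux*1e3,d@uy*1e3,d[2]*1e3,f@ux,f@uy,f[2],s["opening"]))
def look(name):
    im,d=ctrl.grab_frame("side"); cv2.imwrite("pics/"+name,cv2.resize(im[200:380,180:340],(533,600),interpolation=2))
E
python3 - <<'E'
from h import *
rel(); look("s1.png")
E
```

```text
t 4.05  mm toolx 22.0 tooly 0.3 up -2.0  F toolx -3.3 tooly 0.9 up 1.8 open 0.0238
```

View pics/s1.png

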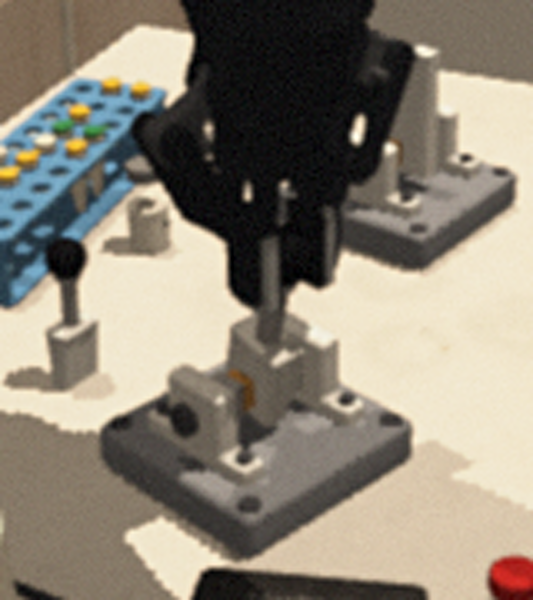

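The wedge tilts in the jaws, ball pivoting in the fingers, and the block stays put. Continuing the swings.

Request:
move_arm(plan=[{"x":-0.03,"y":0.0,"z":-0.006,"twist":0.0,"fingers":0.0},{"x":-0.06,"y":0.0,"z":-0.012,"twist":0.0,"fingers":0.0},{"x":-0.09,"y":0.0,"z":-0.018,"twist":0.0,"fingers":0.0},{"x":-0.12,"y":0.0,"z":-0.02,"twist":0.0,"fingers":0.0},{"x":-0.15,"y":0.0,"z":-0.02,"twist":0.0,"fingers":0.0},{"x":-0.18,"y":0.0,"z":-0.016,"twist":0.0,"fingers":0.0},{"x":-0.22,"y":0.0,"z":-0.01,"twist":0.0,"fingers":0.0},{"x":-0.22,"y":0.0,"z":-0.01,"twist":0.0,"fingers":0.0}])

```text
time_s: 4.9
eef_pos: [0.5978, -0.0445, 0.1132]
eef_rot: [0.183, 0.983, -0.001, 0.001]
ft_force: [-2.1, 2.3, -3.3]
opening: 0.0237
```

```bash
python3 -c "
from h import *
rel()"
```

```text
t 4.90  mm toolx -22.8 tooly 0.0 up -0.6  F toolx 2.8 tooly 1.4 up -3.3 open 0.0237
```

Request:
move_arm(plan=[{"x":0.03,"y":0.0,"z":-0.006,"twist":0.0,"fingers":0.0},{"x":0.06,"y":0.0,"z":-0.012,"twist":0.0,"fingers":0.0},{"x":0.09,"y":0.0,"z":-0.018,"twist":0.0,"fingers":0.0},{"x":0.12,"y":0.0,"z":-0.02,"twist":0.0,"fingers":0.0},{"x":0.15,"y":0.0,"z":-0.02,"twist":0.0,"fingers":0.0},{"x":0.18,"y":0.0,"z":-0.016,"twist":0.0,"fingers":0.0},{"x":0.22,"y":0.0,"z":-0.01,"twist":0.0,"fingers":0.0},{"x":0.22,"y":0.0,"z":-0.01,"twist":0.0,"fingers":0.0}])

```text
time_s: 5.7
eef_pos: [0.5558, -0.0281, 0.1157]
eef_rot: [0.183, 0.983, -0.001, 0.001]
ft_force: [0.4, -0.5, 7.1]
opening: 0.0235
```

```bash
python3 - <<'E'
from h import *
rel(); look("s2.png")
E
```

```text
t 5.70  mm toolx 22.3 tooly 0.2 up 1.9  F toolx -0.6 tooly -0.4 up 7.1 open 0.0235
```

View pics/s2.png

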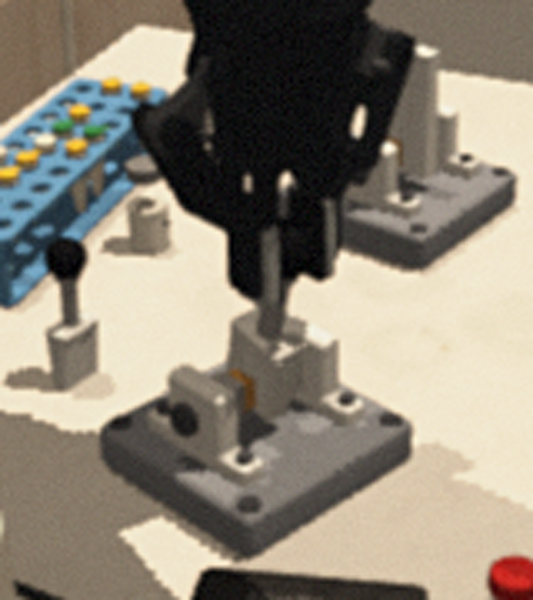

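The wedge has risen a little and the block has not moved. Two more swings with slightly more rise.

Request:
move_arm(plan=[{"x":-0.03,"y":0.0,"z":-0.008,"twist":0.0,"fingers":0.0},{"x":-0.06,"y":0.0,"z":-0.015,"twist":0.0,"fingers":0.0},{"x":-0.09,"y":0.0,"z":-0.021,"twist":0.0,"fingers":0.0},{"x":-0.12,"y":0.0,"z":-0.023,"twist":0.0,"fingers":0.0},{"x":-0.15,"y":0.0,"z":-0.022,"twist":0.0,"fingers":0.0},{"x":-0.18,"y":0.0,"z":-0.018,"twist":0.0,"fingers":0.0},{"x":-0.22,"y":0.0,"z":-0.012,"twist":0.0,"fingers":0.0},{"x":-0.22,"y":0.0,"z":-0.012,"twist":0.0,"fingers":0.0}])

```text
time_s: 6.55
eef_pos: [0.5979, -0.0444, 0.1177]
eef_rot: [0.183, 0.983, -0.001, 0.001]
ft_force: [-2.8, 1.5, -2.6]
opening: 0.024
```

```bash
python3 -c "
from h import *
rel()"
```

```text
t 6.55  mm toolx -22.8 tooly 0.1 up 3.9  F toolx 3.1 tooly 0.4 up -2.6 open 0.0240
```

Request:
move_arm(plan=[{"x":0.03,"y":0.0,"z":-0.007,"twist":0.0,"fingers":0.0},{"x":0.06,"y":0.0,"z":-0.014,"twist":0.0,"fingers":0.0},{"x":0.09,"y":0.0,"z":-0.019,"twist":0.0,"fingers":0.0},{"x":0.12,"y":0.0,"z":-0.021,"twist":0.0,"fingers":0.0},{"x":0.15,"y":0.0,"z":-0.021,"twist":0.0,"fingers":0.0},{"x":0.18,"y":0.0,"z":-0.017,"twist":0.0,"fingers":0.0},{"x":0.22,"y":0.0,"z":-0.01,"twist":0.0,"fingers":0.0},{"x":0.22,"y":0.0,"z":-0.01,"twist":0.0,"fingers":0.0}])

```text
time_s: 7.35
eef_pos: [0.5562, -0.0281, 0.1204]
eef_rot: [0.183, 0.983, -0.0, 0.001]
ft_force: [1.0, -0.7, 5.9]
opening: 0.0236
```

```bash
python3 - <<'E'
from h import *
rel()
E
```

```text
t 7.35  mm toolx 21.9 tooly 0.3 up 6.6  F toolx -1.1 tooly -0.3 up 5.9 open 0.0236
```

Request:
move_arm(plan=[{"x":-0.03,"y":0.0,"z":-0.007,"twist":0.0,"fingers":0.0},{"x":-0.06,"y":0.0,"z":-0.014,"twist":0.0,"fingers":0.0},{"x":-0.09,"y":0.0,"z":-0.019,"twist":0.0,"fingers":0.0},{"x":-0.12,"y":0.0,"z":-0.021,"twist":0.0,"fingers":0.0},{"x":-0.15,"y":0.0,"z":-0.021,"twist":0.0,"fingers":0.0},{"x":-0.18,"y":0.0,"z":-0.017,"twist":0.0,"fingers":0.0},{"x":-0.22,"y":0.0,"z":-0.01,"twist":0.0,"fingers":0.0},{"x":-0.22,"y":0.0,"z":-0.01,"twist":0.0,"fingers":0.0}])

```text
time_s: 8.15
eef_pos: [0.598, -0.0443, 0.122]
eef_rot: [0.183, 0.983, -0.001, 0.001]
ft_force: [-2.1, 1.1, -1.3]
opening: 0.0237
```

Request:
move_arm(plan=[{"x":0.03,"y":0.0,"z":-0.007,"twist":0.0,"fingers":0.0},{"x":0.06,"y":0.0,"z":-0.014,"twist":0.0,"fingers":0.0},{"x":0.09,"y":0.0,"z":-0.019,"twist":0.0,"fingers":0.0},{"x":0.12,"y":0.0,"z":-0.021,"twist":0.0,"fingers":0.0},{"x":0.15,"y":0.0,"z":-0.021,"twist":0.0,"fingers":0.0},{"x":0.18,"y":0.0,"z":-0.017,"twist":0.0,"fingers":0.0},{"x":0.22,"y":0.0,"z":-0.01,"twist":0.0,"fingers":0.0},{"x":0.22,"y":0.0,"z":-0.01,"twist":0.0,"fingers":0.0}])

```text
time_s: 8.95
eef_pos: [0.5563, -0.0279, 0.1246]
eef_rot: [0.183, 0.983, -0.0, 0.001]
ft_force: [0.7, -1.4, 5.0]
opening: 0.0237
```

```bash
python3 - <<'E'
from h import *
rel(); look("s3.png")
E
```

```text
t 8.95  mm toolx 21.8 tooly 0.6 up 10.8  F toolx -1.2 tooly -1.0 up 5.0 open 0.0237
```

View pics/s3.png

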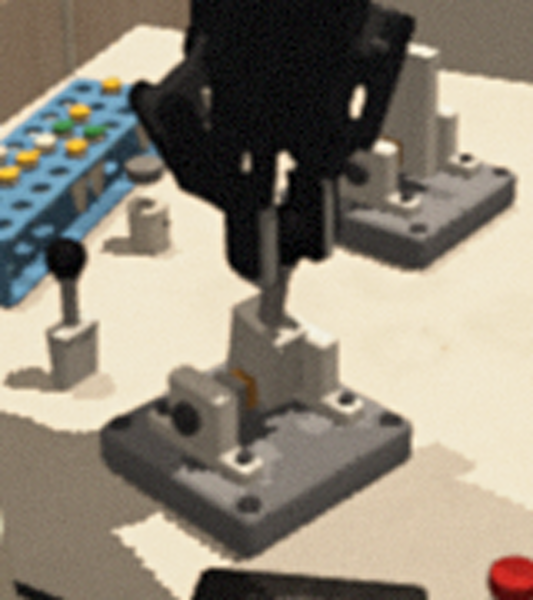

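The tongue has clearly risen (its top from row 315 to 298) with the block in place: about 13.5 mm up by the arc. One more swing across, back to centre, then a gentle lift.

Request:
move_arm(plan=[{"x":-0.03,"y":0.0,"z":-0.007,"twist":0.0,"fingers":0.0},{"x":-0.06,"y":0.0,"z":-0.014,"twist":0.0,"fingers":0.0},{"x":-0.09,"y":0.0,"z":-0.019,"twist":0.0,"fingers":0.0},{"x":-0.12,"y":0.0,"z":-0.021,"twist":0.0,"fingers":0.0},{"x":-0.15,"y":0.0,"z":-0.021,"twist":0.0,"fingers":0.0},{"x":-0.18,"y":0.0,"z":-0.017,"twist":0.0,"fingers":0.0},{"x":-0.22,"y":0.0,"z":-0.01,"twist":0.0,"fingers":0.0},{"x":-0.22,"y":0.0,"z":-0.01,"twist":0.0,"fingers":0.0}])

```text
time_s: 9.8
eef_pos: [0.5987, -0.0443, 0.1265]
eef_rot: [0.183, 0.983, -0.0, 0.001]
ft_force: [-2.9, 1.8, -1.6]
opening: 0.0234
```

Request:
move_arm(plan=[{"x":0.03,"y":0.0,"z":-0.007,"twist":0.0,"fingers":0.0},{"x":0.06,"y":0.0,"z":-0.015,"twist":0.0,"fingers":0.0},{"x":0.09,"y":0.0,"z":-0.02,"twist":0.0,"fingers":0.0},{"x":0.11,"y":0.0,"z":-0.022,"twist":0.0,"fingers":0.0},{"x":0.11,"y":0.0,"z":-0.035,"twist":0.0,"fingers":0.0},{"x":0.11,"y":0.0,"z":-0.045,"twist":0.0,"fingers":0.0}])

```text
time_s: 10.4
eef_pos: [0.5785, -0.0363, 0.1362]
eef_rot: [0.183, 0.983, -0.0, 0.002]
ft_force: [-0.5, -0.9, -0.3]
opening: 0.0238
```

```bash
python3 - <<'E'
from h import *
rel()
E
```

```text
t 10.40  mm toolx -1.8 tooly 0.8 up 22.4  F toolx 0.1 tooly -1.0 up -0.3 open 0.0238
```

Force is near zero at 22 mm up, so it is loose. Lifting well clear and looking.

Request:
move_arm(plan=[{"x":0.0,"y":0.0,"z":-0.04,"twist":0.0,"fingers":0.0},{"x":0.0,"y":0.0,"z":-0.1,"twist":0.0,"fingers":0.0},{"x":0.0,"y":0.0,"z":-0.18,"twist":0.0,"fingers":0.0},{"x":0.0,"y":0.0,"z":-0.26,"twist":0.0,"fingers":0.0},{"x":0.0,"y":0.0,"z":-0.32,"twist":0.0,"fingers":0.0},{"x":0.0,"y":0.0,"z":-0.32,"twist":0.0,"fingers":0.0}])

```text
time_s: 11.0
eef_pos: [0.5796, -0.0364, 0.2026]
eef_rot: [0.183, 0.983, 0.0, 0.004]
ft_force: [0.1, -0.3, -1.0]
opening: 0.0238
```

```bash
python3 - <<'E'
from h import *
to([.406,-.1466,.2]); im,d=ctrl.grab_frame("side"); cv2.imwrite("pics/l.png",im)
E
```

```text
t 11.0 p [ 0.5796 -0.0364  0.2026] shift/0.2 [ 0.612 -0.826  0.007] yangle 68.93 f [ 0.1 -0.3 -1. ]
```

View pics/l.png

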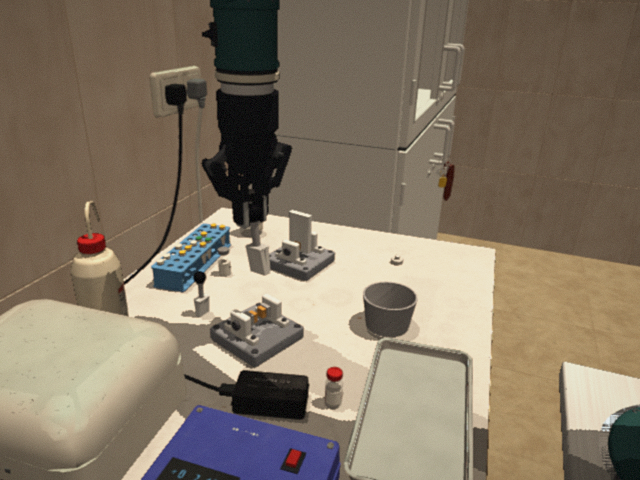

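The wedge is free and hangs from the fingers, tongue at (260,258), leaning slightly in the slot direction. The block is unchanged at (257,330). Travelling over the cup.

Request:
move_arm(plan=[{"x":0.08,"y":-0.11,"z":0.0,"twist":0.0,"fingers":0.0},{"x":0.2,"y":-0.27,"z":0.0,"twist":0.0,"fingers":0.0},{"x":0.32,"y":-0.43,"z":0.0,"twist":0.0,"fingers":0.0},{"x":0.44,"y":-0.59,"z":0.0,"twist":0.0,"fingers":0.0},{"x":0.54,"y":-0.73,"z":0.0,"twist":0.0,"fingers":0.0},{"x":0.612,"y":-0.826,"z":0.0,"twist":0.0,"fingers":0.0},{"x":0.612,"y":-0.826,"z":0.0,"twist":0.0,"fingers":0.0},{"x":0.612,"y":-0.826,"z":0.0,"twist":0.0,"fingers":0.0}])

```text
time_s: 11.85
eef_pos: [0.4052, -0.1463, 0.2003]
eef_rot: [0.183, 0.983, 0.0, 0.003]
ft_force: [0.0, 0.5, -0.7]
opening: 0.024
```

```bash
python3 - <<'E'
from h import *
to([.406,-.1466,.2]); im,d=ctrl.grab_frame("side"); b=ctrl.observe()["eef_pos"]+[0,0,.002]
u,v=map(int,proj("side",b-[0,0,.06])); print(u,v,proj("side",b))
cl=np.array([[*dep("side",x,y,d[y,x])] for y in range(v-60,v+60) for x in range(u-60,u+60) if d[y,x]>0])
r=cl-b; r=r[(r[:,2]<-.05)&(np.linalg.norm(r,axis=1)<.1)]; R=Ro.from_quat(ctrl.observe()["eef_rot"]).as_matrix(); r=r@R
for z in np.arange(.04,.1,.006):
    q=r[(r[:,2]>z)&(r[:,2]<z+.006)]
    if len(q): print(z.round(3),len(q),np.median(q,0).round(4),np.ptp(q,0).round(3))
c=im[max(v-110,0):v+90,u-90:u+90]; cv2.imwrite("pics/c.png",cv2.resize(c,(540,600),interpolation=2)); print(max(v-110,0),u-90)
E
```

```text
t 11.85 p [ 0.4052 -0.1463  0.2003] shift/0.2 [-0.004 -0.     0.001] yangle 68.9 f [ 0.   0.5 -0.7]
393 243 (np.float64(397.49660526799346), np.float64(204.68275007583378))
0.046 30 [0.016  0.0062 0.0506] [0.03  0.018 0.002]
0.052 82 [0.0179 0.0052 0.0549] [0.031 0.015 0.006]
0.058 88 [0.016  0.0046 0.0609] [0.031 0.014 0.006]
0.064 88 [0.0176 0.0042 0.067 ] [0.032 0.015 0.006]
0.07 83 [0.019  0.0037 0.0733] [0.032 0.014 0.006]
0.076 77 [0.0168 0.0031 0.0791] [0.031 0.012 0.006]
0.082 64 [0.0177 0.0028 0.0842] [0.032 0.012 0.006]
0.088 3 [0.0077 0.0021 0.0884] [0.012 0.001 0.002]
133 303
```

View pics/c.png

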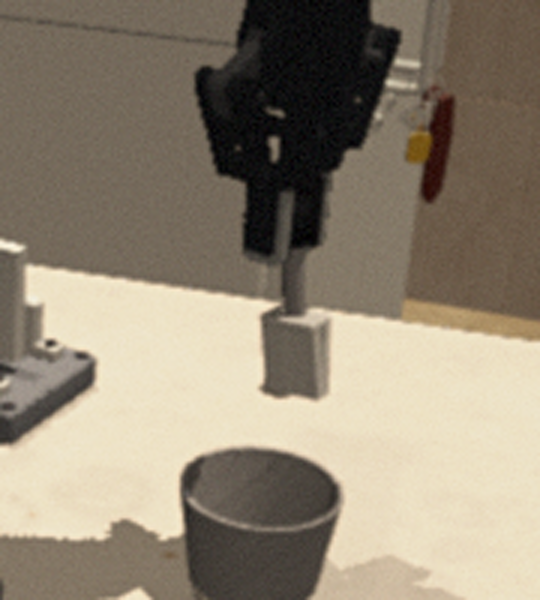

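The wedge hangs upright above the cup (slices constant from 46 to 88 mm below the ball, tongue inside the rim outline). Lowering.

Request:
move_arm(plan=[{"x":-0.004,"y":0.0,"z":0.1,"twist":0.0,"fingers":0.0},{"x":-0.004,"y":0.0,"z":0.22,"twist":0.0,"fingers":0.0},{"x":-0.004,"y":0.0,"z":0.33,"twist":0.0,"fingers":0.0},{"x":-0.004,"y":0.0,"z":0.42,"twist":0.0,"fingers":0.0},{"x":-0.004,"y":0.0,"z":0.49,"twist":0.0,"fingers":0.0},{"x":-0.004,"y":0.0,"z":0.52,"twist":0.0,"fingers":0.0},{"x":-0.004,"y":0.0,"z":0.535,"twist":0.0,"fingers":0.0},{"x":-0.004,"y":0.0,"z":0.54,"twist":0.0,"fingers":0.0},{"x":-0.004,"y":0.0,"z":0.54,"twist":0.0,"fingers":0.0}])

```text
time_s: 12.8
eef_pos: [0.4077, -0.1463, 0.0927]
eef_rot: [0.182, 0.983, 0.0, 0.003]
ft_force: [-0.1, 0.5, -0.6]
opening: 0.0234
```

```bash
python3 - <<'E'
from h import *
to([.406,-.1466,.092]); im,d=ctrl.grab_frame("side"); cv2.imwrite("pics/d.png",im[150:400,270:520])
E
```

```text
t 12.8 p [ 0.4077 -0.1463  0.0927] shift/0.2 [ 0.007 -0.004  0.003] yangle 68.98 f [-0.1  0.5 -0.6]
```

View pics/d.png

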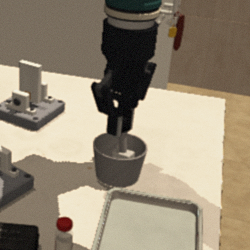

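The tongue is down inside the cup with no contact force. Opening, then straight up.

Request:
move_arm(plan=[{"x":0.0,"y":0.0,"z":0.005,"twist":0.0,"fingers":0.3},{"x":0.0,"y":0.0,"z":0.005,"twist":0.0,"fingers":0.45},{"x":0.0,"y":0.0,"z":0.005,"twist":0.0,"fingers":0.7},{"x":0.0,"y":0.0,"z":0.005,"twist":0.0,"fingers":1.0},{"x":0.0,"y":0.0,"z":0.005,"twist":0.0,"fingers":1.0},{"x":0.0,"y":0.0,"z":0.005,"twist":0.0,"fingers":1.0},{"x":0.0,"y":0.0,"z":0.005,"twist":0.0,"fingers":1.0}])

```text
time_s: 13.55
eef_pos: [0.4077, -0.1463, 0.0918]
eef_rot: [0.182, 0.983, 0.0, 0.003]
ft_force: [-0.7, -0.5, -1.1]
opening: 0.0851
```

Request:
move_arm(plan=[{"x":0.0,"y":0.0,"z":-0.05,"twist":0.0,"fingers":1.0},{"x":0.0,"y":0.0,"z":-0.15,"twist":0.0,"fingers":1.0},{"x":0.0,"y":0.0,"z":-0.3,"twist":0.0,"fingers":1.0},{"x":0.0,"y":0.0,"z":-0.5,"twist":0.0,"fingers":1.0},{"x":0.0,"y":0.0,"z":-0.7,"twist":0.0,"fingers":1.0},{"x":0.0,"y":0.0,"z":-0.7,"twist":0.0,"fingers":1.0}])

```text
time_s: 14.15
eef_pos: [0.4096, -0.1473, 0.237]
eef_rot: [0.183, 0.983, 0.001, 0.009]
ft_force: [-0.6, -0.4, -1.0]
opening: 0.0852
```

```bash
python3 - <<'E'
from h import *
im,d=ctrl.grab_frame("side"); cv2.imwrite("pics/e.png",cv2.resize(im[180:380,180:460],(784,560)));print(ctrl.observe()["time_s"],ctrl.observe()["ft_force"])
def cloud(n,D,x0,y0,x1,y1):
    return np.array([[*dep(n,u,v,D[v,u])] for v in range(y0,y1) for u in range(x0,x1) if D[v,u]>0])
t,dt=ctrl.grab_frame("top"); cv2.imwrite("pics/et.png",t)
c=cloud("top",dt,190,195,285,285); b=c[(c[:,2]>.014)&(c[:,2]<.03)]; print("base",cv2.minAreaRect(b[:,:2].astype(np.float32)*1000))
g=im[250:320,350:440]; m=(g.max(2)<40).astype(np.uint8); n,l,s,cc=cv2.connectedComponentsWithStats(m); i=1+np.argmax(s[1:,4]); print("dark blob",cc[i]+[350,250],s[i])
ys,xs=np.where(l==i); P=np.array([dep("side",x+350,y+250,d[y+250,x+350]) for y,x in zip(ys,xs)]); print(np.median(P,0))
E
```

```text
14.2 [ 0.87101944  0.91466038 -0.0690686 ]
base ((575.533935546875, -35.983062744140625), (99.37959289550781, 100.34477996826172), 69.11680603027344)
dark blob [395.63829787 276.52659574] [ 39  19  15  16 188]
[ 0.39611723 -0.13453855  0.09531357]
```

View pics/e.png

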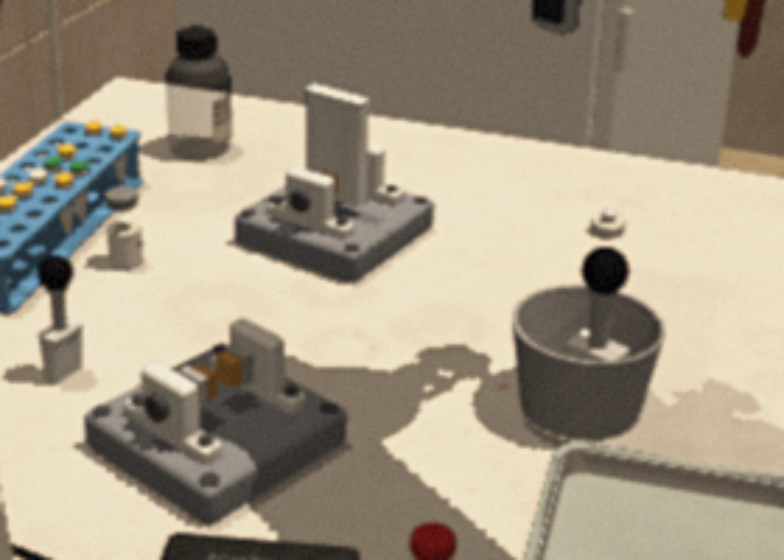

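The wedge stands in the cup with its ball about 90 mm up, the cup is upright and the block hasn't moved. Handing in.

```bash
python3 -c "
from cell import ctrl
print(ctrl.finish_job())"
```

```text
the job is handed in; nothing more can be done
None
```

I rocked the wedge loose, lifted it out and set it tip down in the steel cup. I let go, backed the gripper off to about 0.24 m height, and handed in at 14.2 s. Hand-in gives no verdict, so the result rests on my own checks.

- **Rocking:** I pinched the ball across the jaws and made eight swings of ±22 mm along the slot, drawing it up about 2 mm each. The wrist force read at the end of each move stayed below about 8 N. At 22 mm up it was near zero, so I lifted it straight out.
- **Clamp block:** its base centre measured (575.5, -35.8) mm before and (575.5, -36.0) mm after, at the same angle. It stands flat in the last picture.
- **Wedge:** the ball's front surface is at about (0.396, -0.135, 0.095) m, well over the 40 mm needed. That height puts the tip on or near the cup's floor. I did not measure the tip's distance from the cup's axis directly, but the ball is close to the axis and the tongue is inside the rim.
- **Cup:** it looks upright in the last picture; I did not measure its angle.

No check failed or disagreed. My first two move calls were refused because the rows left out the twist value, and one script stopped on too many camera-parameter calls. Neither moved anything.

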